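# Set out the breakfast display on the tray

## Robot

A 6-joint arm with a two-finger parallel gripper is mounted at the origin on the work surface. World frame = base frame: x ahead of the robot, y to its left, z up, the work surface at z = 0. Lengths are in m, angles in degrees, forces in N, time in s.
With the tool pointing down it reaches from about 0.35 to 0.775 m from the base axis. Payload 7.3 kg.
Tool frame: the origin (TCP) lies between the finger pads; the fingertips stand 11 mm ahead of it and the grasp point (between the pads) lies 8 mm behind it; y points along the fingers, x is the direction in which the jaws open and shut, and the axes are right-handed (so a half turn about y gives the same grasp; the last joint's range is limited). The gripper opens to 92 mm and grips with 3 to 60 N. Pads are 19 mm wide; open, the fingers measure 130 mm over their backs; the gripper's body (75 mm by 190 mm) begins 47 mm behind the grasp point.
Start: joints at [60.504, 19.595, 87.324, -0, 73.075, -8.365], TCP at [0.189, 0.49, 0.238] pointing down, gripper open.
Joint ranges: [-145.02, 145.02], [-44.19, 115.74], [2.07, 154.8], [-57.11, 237.11], [16.16, 152.29], [-177.93, 177.93]. Speed limits (degrees/s): [147.25, 147.25, 180, 180, 180, 180].

## Interface

Orientations are given as [roll, pitch, yaw] about the fixed x, y, z axes, in that order (R = Rz(yaw) Ry(pitch) Rx(roll)).
In Python, from plant import robot gives the robot as it stands.
- The arm moves only by the tool send_rows, never from a script. Its argument "series" is a list of rows, each an object with "offset": the shift along the world's x, y, z in mm, a list of three; "delta_rot": the turn, a rotation vector about the world's x, y, z in degrees, a list of three; "jaw": the finger opening in mm, from 0 to 91.8. A call has 1 to 5 rows; each row is the pose to reach, as a shift and turn from the pose commanded when the call began; what a row does not reach only later rows make up. A row lasts 1/8 s, in which the tool goes at most 62.5 mm and 10.7 degrees, less where a joint would pass 70% of its speed; a pose out of reach is approached as far as the arm can. A call with a gripper value outside its range is refused whole. The fingers move at their own pace and stop on an object; "force" is the grip in N (left out, the last holds). Time passes only in rows, so rows that repeat a pose let the fingers close. It gives the time, the measured TCP pose, the force and the opening at its end, in the units of the state.
- robot.state(): the state, without advancing time (a new reading comes with each control period).
- robot.read_camera(name): name is "scene" or "top"; returns (picture, depth): 420x560x3 uint8, red, green, blue; 420x560 float32, m along the optical axis (not along the pixel's ray), 0 where there is no reading.
- robot.get_calibration(name): a dict with "fovy" (degrees; the focal length in pixels is half the picture's height over the tangent of half this angle, whatever the lens; pixels are square), "cx", "cy" (the principal point, pixels), "world_from_camera" (4x4, takes a point from camera to world coordinates). Camera axes: x right, y up, looking along -z (the intrinsics and any distortion apply to the point x, -y, -z); pixel columns grow to the right and rows downward; lengths in m; the calibration is good to about 2 mm. A picture is of the moment at which its call begins. get_calibration takes no time and is no camera call.
- robot.finish_job(): hands the job in, once; it reports no verdict.
The state is a dict: "time_s": time; "joints": joint angles; "joint_vel": joint speeds; "tau": joint torques, N m; "eef_pos": TCP position; "ee_rot": TCP orientation; "ft_force": force on the tool from outside, world axes, zero at the start; "torque": the same for the moment, N m; "gripper_width": opening from 0.0 (shut) to 1.0 (fully open).
Only numpy, scipy, OpenCV 4.12 (cv2) and the standard library are available. Lean on these libraries where they do the work, as an engineer would, in place of code of your own. Each camera call takes 0.05 s, during which the arm holds its last target.

## Task

Set out the breakfast display on the coral tray: stand the glass jar on the middle coaster of the front row (the row nearer the robot) with its lid seated on top, and the white ramekin on the coaster behind it, between the canister and the saucers. Stand the steel shaker on the front coaster on the canister's side of the jar and the wooden mill on the front coaster on the saucers' side, so that the jar is between them. Everything stands upright and centred on its coaster, released and at rest.

Things in the scene. Friction and masses are not known exactly. Their poses are not given: they have to be found in the camera images.
- jar_c (a point): Open glass jar, straight round wall, 60 mm across, with a steel collar 62 mm across on its top 17 mm; 85 mm high; mouth 52 mm across. Point on its axis, half-way up. z up. It and the other loose things stand upright on the counter at the sides of the tray, shuffled among six places about 110 mm apart; a small grey lidded food box (74 x 54 mm, 45 mm high), not part of the job, stands in the sixth.
- lid_c (a point): White ceramic jar lid, 40 mm high: plug below (44 mm across tapering to 40, 6 mm deep), disc 66 mm across and 6 thick, upright round knob 22 mm across, 28 high, to lift it by. Lies plug down. Point on its axis, 20 mm above the underside (8 above the disc). Seated, the disc rests on the jar's rim, the plug inside (4 mm play all round), and this point is 56.5 mm above the jar's.
- shaker_c (a point): Short stainless steel shaker, round and straight, 42 mm across, 61 mm high, with a domed top above 46 mm. Point on its axis, half-way up. z up.
- mill_c (a point): Tall wooden pepper mill, 92 mm high: base 46 mm across up to 26 mm, waist 36 mm across from 26 to 62 mm, head 44 mm across up to 82 mm, small steel ball on top. Point on its axis, half-way up (in the waist). z up.
- ramekin_c (a point): White ceramic ramekin, open straight-sided round cup 60 mm across, 48 mm high, wall 4 mm. Point on its axis, half-way up. z up.
- coaster_mid: Middle of the front row of three: cork coaster, 80 mm across, 4 mm thick, fixed in the coral tray; origin at the centre of its underside, 6 mm above the counter (its top: 10 mm above). x points to the back of the tray (away from the robot), y left, z up, turned with the tray. Tray: fixed, 340 mm wide, 250 deep, rim 16 high, turned up to 0.2 rad.
- coaster_left: Left one (+y, seen from the robot) of the front row: cork coaster, 80 mm across, 4 mm thick, fixed in the coral tray; origin at the centre of its underside, 6 mm above the counter (its top: 10 mm above). x points to the back of the tray (away from the robot), y left, z up, turned with the tray. 
- coaster_right: Right one (-y, seen from the robot) of the front row: cork coaster, 80 mm across, 4 mm thick, fixed in the coral tray; origin at the centre of its underside, 6 mm above the counter (its top: 10 mm above). x points to the back of the tray (away from the robot), y left, z up, turned with the tray. 
- coaster_back: The lone coaster in the back row, about 120 mm behind the middle front one: cork coaster, 80 mm across, 4 mm thick, fixed in the coral tray; origin at the centre of its underside, 6 mm above the counter (its top: 10 mm above). x points to the back of the tray (away from the robot), y left, z up, turned with the tray. 
- canister: White lidded ceramic canister, 84 mm across, 108 mm high to the top of its knob, with a steel band under its lid; fixed, in the left or the right back corner of the tray (it changes). Origin at the centre of its underside. In the other back corner stands a fixed stack of blue saucers with white centres, 86 mm across, 52 mm high.

How it is judged:
By the outcome, as a careful person would: the job done as asked, in the order asked, and still so for the second after the job is handed in, with the robot touching nothing.
It also fails if it takes over 109 s, if anything falls off the work surface, if the arm or the gripper's body presses on something with over 40 N, if the wrist force passes 120 N, or if a joint passes its speed limit or range.

## Working session

There is one attempt and no reset: what is moved stays moved. The work goes in short steps, Python scripts to look and compute and a tool call to move; the robot and the scene stay as the last step left them, time stands still between calls to the robot, and variables do not carry over. Pictures are saved under pics/ and viewed, and the job is handed in when it is done.

Besides the shell and the picture viewer there is one more tool, called after "Call:" by a JSON object that holds its "api" and its "payload". send_rows: Moves the arm, as the interface text tells. Its arguments: {"type":"object","properties":{"series":{"type":"array"},"force":{"type":"number"}},"required":["series"]}

```bash
mkdir -p pics; ls; cat > h.py <<'E'
import numpy as np, cv2
from plant import robot
def cam(n):
    p,d=robot.read_camera(n); return p,d
def save(p,f,roi=None,s=1):
    if roi: p=p[roi[1]:roi[3],roi[0]:roi[2]]
    p=cv2.resize(p,None,fx=s,fy=s,interpolation=cv2.INTER_CUBIC)
    cv2.imwrite('pics/'+f,p[:,:,::-1])
E
python3 - <<'E'
from h import *
for n in ("scene","top"):
    c=robot.get_calibration(n); print(n,c)
    p,d=cam(n); save(p,n+'0.png'); np.save(n+'0d.npy',d); np.save(n+'0p.npy',p)
print(robot.state())
E
```

```text
pics
scene {'fovy': 46.85718978388794, 'cx': 286.8765002177648, 'cy': 200.2514202135068, 'world_from_camera': array([[-0.07045122, -0.8229022 ,  0.56379837,  1.18919898],
       [ 0.99747314, -0.06330829,  0.03223966,  0.03946657],
       [ 0.00916303,  0.56464505,  0.82528298,  0.99552447],
       [ 0.        ,  0.        ,  0.        ,  1.        ]])}
top {'fovy': 42.49709440913891, 'cx': 279.5432689552181, 'cy': 213.79141664643274, 'world_from_camera': array([[ 1.66396016e-02,  9.88733899e-01, -1.48756177e-01,
         3.43142148e-01],
       [-9.99857611e-01,  1.68720959e-02,  3.01034825e-04,
        -1.02215398e-02],
       [ 2.80747182e-03,  1.48729987e-01,  9.88873859e-01,
         1.34255448e+00],
       [ 0.00000000e+00,  0.00000000e+00,  0.00000000e+00,
         1.00000000e+00]])}
{'time_s': 0.1, 'joints': array([ 6.05029932e+01,  1.96303322e+01,  8.73696334e+01,  1.19319025e-03,
        7.30743402e+01, -8.36565970e+00]), 'joint_vel': array([-0.01905885, -0.07856797, -0.15408259,  0.02403457, -0.0686205 ,
       -0.02935993]), 'tau': array([ 2.73289377e-03, -4.32005632e+01, -2.44695371e+01,  7.20687769e-02,
        5.26135066e-02, -5.61845081e-05]), 'eef_pos': array([0.1890801 , 0.48941642, 0.23714652]), 'ee_rot': array([-8.99880603e+01,  7.33492359e-02,  6.88683124e+01]), 'ft_force': array([ 0.08388294, -0.46010921, -0.38433646]), 'torque': array([ 0.01096329, -0.00779272, -0.03983655]), 'gripper_width': 0.9997511011388245}
```

View pics/scene0.png

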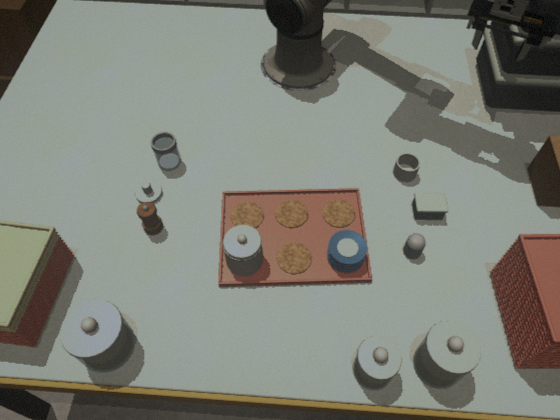

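View pics/top0.png

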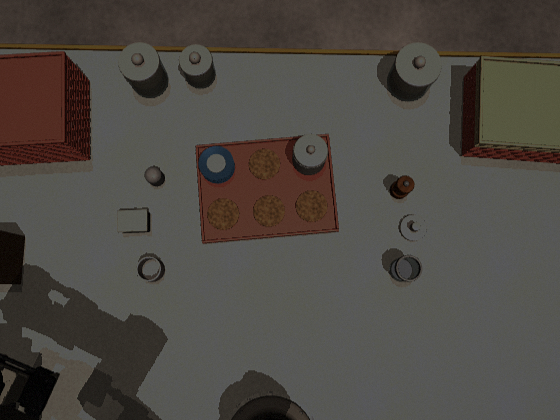

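Top view: shaker (153,175), food box (133,220) and ramekin (150,267) are on the +y side. Mill (403,186), lid (412,228) and jar (406,268) are on the −y side. The canister is at −y and the saucers at +y, so the shaker goes on the right coaster and the mill on the left.

```bash
cat >> h.py <<'E'
def K(n):
    c=robot.get_calibration(n); return 210/np.tan(np.radians(c['fovy']/2)),c['cx'],c['cy'],np.array(c['world_from_camera'])
def cloud(n,d):
    f,cx,cy,T=K(n); v,u=np.mgrid[0:420,0:560]
    P=np.stack([(u-cx)/f*d,-(v-cy)/f*d,-d],-1)
    return P@T[:3,:3].T+T[:3,3]
def proj(n,X):
    f,cx,cy,T=K(n); X=np.atleast_2d(X); q=(X-T[:3,3])@T[:3,:3]
    return np.stack([cx+f*q[:,0]/-q[:,2],cy-f*q[:,1]/-q[:,2]],-1)
E
python3 - <<'E'
from h import *
for n in ("scene","top"):
    d=np.load(n+'0d.npy'); p=np.load(n+'0p.npy'); C=cloud(n,d); np.save(n+'C.npy',C)
    m=(d>0)&(abs(C[...,2])<.02)&(C[...,0]>.3)&(C[...,0]<.8)&(abs(C[...,1])<.4)
    P=C[m]; A=np.c_[P[:,:2],np.ones(len(P))]; 
    s=np.linalg.lstsq(A,P[:,2],rcond=None)[0]; print(n,'plane',s, np.std(P[:,2]-A@s))
    # colour: coasters
    hsv=cv2.cvtColor(p,cv2.COLOR_RGB2HSV)
    X=C
    # objects above the counter
    obj=((C[...,2]>.012)&(d>0)&(C[...,0]>.3)&(C[...,0]<.72)&(abs(C[...,1])<.4)).astype(np.uint8)
    k,l,st,ce=cv2.connectedComponentsWithStats(obj)
    for i in range(1,k):
        if st[i,4]>25:
            Q=C[l==i]; print(i,st[i],'min',Q.min(0).round(3),'max',Q.max(0).round(3),'med',np.median(Q,0).round(3))
E
```

```text
scene plane [0.00080692 0.00065193 0.00085675] 0.004378451317593201
1 [150 132  30  37 800] min [ 0.381 -0.348  0.012] max [ 0.445 -0.285  0.089] med [ 0.425 -0.315  0.059]
2 [393 153  27  27 473] min [0.371 0.266 0.012] max [0.434 0.326 0.051] med [0.406 0.297 0.034]
3 [138 181  23  19 180] min [ 0.485 -0.374  0.012] max [ 0.542 -0.317  0.042] med [ 0.519 -0.342  0.02 ]
6 [ 219  188  153   93 3368] min [ 0.468 -0.161  0.012] max [0.72  0.201 0.115] med [0.675 0.094 0.054]
10 [412 193  36  26 807] min [0.488 0.305 0.012] max [0.547 0.381 0.05 ] med [0.526 0.342 0.043]
18 [136 200  26  33 559] min [ 0.543 -0.357  0.012] max [ 0.636 -0.289  0.093] med [ 0.622 -0.308  0.071]
133 [404 233  21  25 386] min [0.614 0.278 0.013] max [0.654 0.317 0.063] med [0.641 0.295 0.051]
top plane [0.00358869 0.00097411 0.00017061] 0.004494537474606981
1 [ 196  135  143  108 3002] min [ 0.469 -0.156  0.012] max [0.72  0.204 0.116] med [0.659 0.012 0.055]
19 [255 155  15  15  46] min [0.657 0.018 0.012] max [0.693 0.053 0.019] med [0.669 0.032 0.014]
43 [144 166  20  20 288] min [0.609 0.281 0.012] max [
[... 160 characters left out ...]
393] min [ 0.589 -0.331  0.013] max [ 0.633 -0.286  0.097] med [ 0.607 -0.304  0.079]
148 [297 201  24  16  63] min [ 0.539 -0.111  0.012] max [ 0.577 -0.054  0.017] med [ 0.554 -0.096  0.013]
187 [117 209  33  24 731] min [0.489 0.309 0.012] max [0.546 0.385 0.055] med [0.517 0.345 0.045]
218 [224 212  12  17  42] min [0.505 0.1   0.012] max [0.546 0.127 0.018] med [0.529 0.115 0.014]
230 [400 215  26  26 315] min [ 0.483 -0.372  0.012] max [ 0.546 -0.31   0.045] med [ 0.513 -0.339  0.014]
304 [390 255  32  27 472] min [ 0.382 -0.342  0.012] max [ 0.441 -0.282  0.091] med [ 0.412 -0.318  0.065]
305 [136 256  28  26 281] min [0.371 0.27  0.012] max [0.431 0.33  0.056] med [0.4   0.304 0.043]
```

```bash
python3 - <<'E'
from h import *
p=np.load('top0p.npy').astype(float); p=(np.clip(p*1.8,0,255)).astype(np.uint8)
a=p[125:295,100:240]; b=p[125:295,370:450]; c=p[125:250,190:345]
save(p,'t_l.png',(110,150,200,290),4); save(p,'t_r.png',(365,160,455,290),4); save(p,'t_m.png',(185,125,345,250),4.5)
q=np.load('scene0p.npy'); save(q,'s_m.png',(205,180,385,295),4.2)
save(q,'s_l.png',(120,120,200,250),4);save(q,'s_r.png',(380,140,460,270),4)
i=[cv2.imread('pics/'+x) for x in('t_l.png','s_r.png')]
cv2.imwrite('pics/L.png',np.hstack([cv2.copyMakeBorder(x,0,560-x.shape[0],0,0,0) for x in i]))
i=[cv2.imread('pics/'+x) for x in('t_r.png','s_l.png')]
cv2.imwrite('pics/R.png',np.hstack([x[:520] for x in i]))
E
```

```text
(no output)
```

View pics/t_m.png

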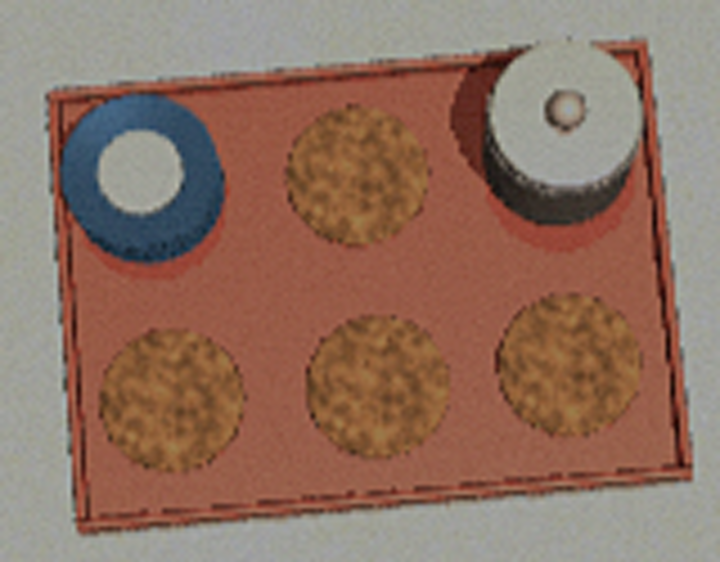

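View pics/L.png

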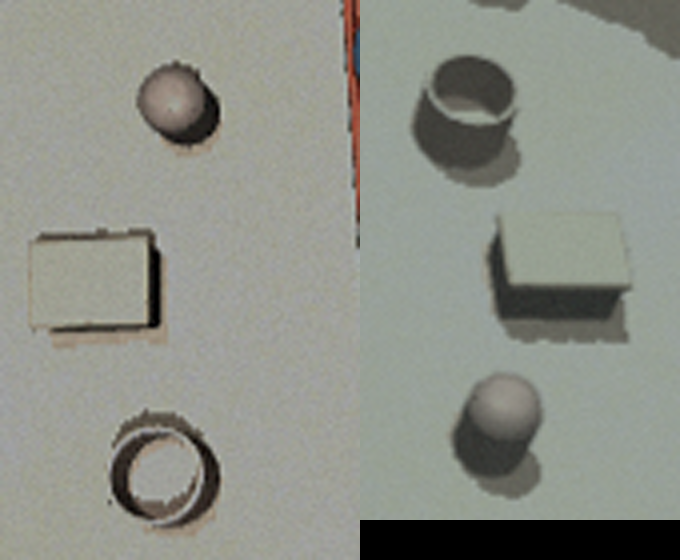

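View pics/R.png

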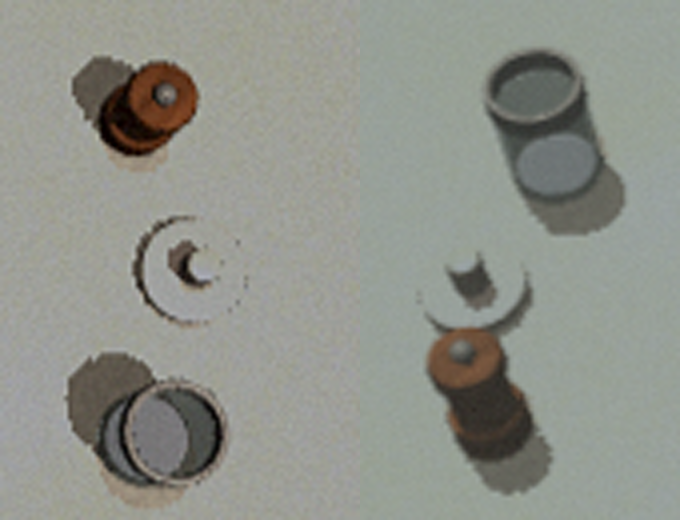

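View pics/s_m.png

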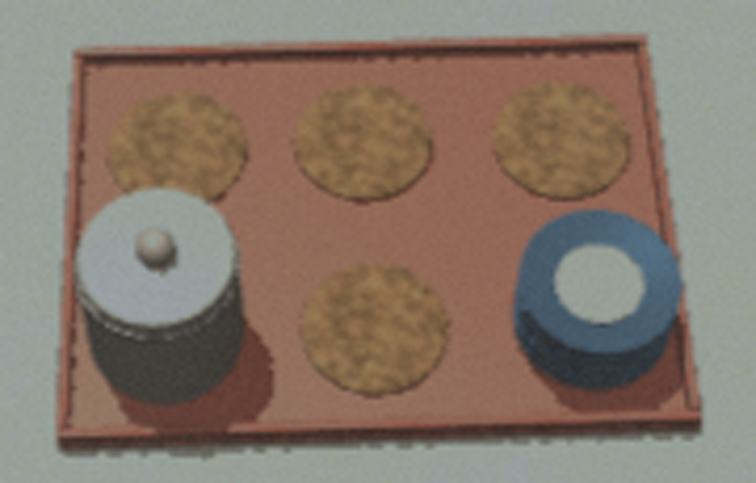

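Views are clear: tray canister side is −y, saucers +y; coaster centres in the enlarged top crop near (378,386), (172,400), (569,365), (357,175). Next, turn these into positions from both cameras.

```bash
cat >> h.py <<'E'
def ray(n,u,v,z):
    f,cx,cy,T=K(n); d=T[:3,:3]@np.array([(u-cx)/f,-(v-cy)/f,-1]); o=T[:3,3]
    return o+d*(z-o[2])/d[2]
def cp(c,o,s): return [(c[0]+.5)/s-.5+o[0],(c[1]+.5)/s-.5+o[1]]
E
python3 - <<'E'
from h import *
# coasters by colour
for n in("top","scene"):
    p=np.load(n+'0p.npy'); hsv=cv2.cvtColor(p,cv2.COLOR_RGB2HSV); 
    print(n,[hsv[int(v),int(u)] for u,v in ([(268,211),(268,225-45)] if n=="top" else [(291,213),(294,258),(290,235)])])
    f=p.astype(float); m=((f[...,1]-f[...,2])/(f.sum(-1)+1)>.07)&(hsv[...,1]>60)
    m=cv2.morphologyEx(m.astype(np.uint8),cv2.MORPH_CLOSE,np.ones((3,3)));m=cv2.morphologyEx(m,cv2.MORPH_OPEN,np.ones((3,3)))
    k,l,st,ce=cv2.connectedComponentsWithStats(m)
    for i in range(1,k):
        if 150<st[i,4]<1500 and 190<ce[i][0]<370 and 130<ce[i][1]<290:
            cn,_=cv2.findContours((l==i).astype(np.uint8),cv2.RETR_EXTERNAL,cv2.CHAIN_APPROX_NONE)
            c=max(cn,key=len)[:,0].astype(float)
            W=np.array([ray(n,u,v,.010)[:2] for u,v in c])
            A=np.c_[2*W,np.ones(len(W))]; s=np.linalg.lstsq(A,(W**2).sum(1),rcond=None)[0]
            print(' coaster',ce[i].round(1),st[i,4],'fit',s[:2].round(4),'r',np.sqrt(s[2]+s[0]**2+s[1]**2).round(4),'cent',ray(n,*ce[i],.010)[:2].round(4))
R={'top':dict(mid=((378,386),(185,125),4.5,.01),left=((172,400),(185,125),4.5,.01),right=((569,365),(185,125),4.5,.01),back=((357,175),(185,125),4.5,.01),
 ram=((159,476),(110,150),4,.048),shk=((173,100),(110,150),4,.046),millball=((165,95),(365,160),4,.089),lid=((190,270),(365,160),4,.012),jar=((177,432),(365,160),4,.085)),
'scene':dict(mid=((363,141),(205,180),4.2,.01),right=((177,145),(205,180),4.2,.01),left=((562,140),(205,180),4.2,.01),back=((374,329),(205,180),4.2,.01),
 ram=((112,89),(380,140),4,.048),shk=((146,408),(380,140),4,.048),millball=((102,350),(120,120),4,.089),jar=((174,87),(120,120),4,.085),lid=((115,288),(120,120),4,.012))}
for n in R:
    for k,(c,o,s,z) in R[n].items(): print(n,k,np.round(cp(c,o,s),1),ray(n,*cp(c,o,s),z)[:2].round(4))
# depth-based top-surface circle extents
for n in("top","scene"):
    C=np.load(n+'C.npy')
    for k,(c,h0,h1) in dict(jar=((.41,-.315),.072,.1),ram=((.401,.3),.04,.06),shk=((.632,.3),.03,.07),mill=((.612,-.308),.07,.088),lid=((.515,-.342),.006,.02)).items():
        m=(abs(C[...,0]-c[0])<.05)&(abs(C[...,1]-c[1])<.05)&(C[...,2]>h0)&(C[...,2]<h1)
        P=C[m]; r,cc=0,0
        (cx,cy),r=cv2.minEnclosingCircle(P[:,:2].astype(np.float32)); print(n,k,len(P),'enc',round(cx,4),round(cy,4),round(r,4),'mean',P.mean(0).round(4))
E
```

```text
top [array([ 13, 156,  75], dtype=uint8), array([  7, 138,  85], dtype=uint8)]
 coaster [264.8 161.9] 970 fit [0.6791 0.0251] r 0.0469 cent [0.6759 0.0289]
 coaster [312.5 205.1] 921 fit [ 0.5689 -0.0956] r 0.0435 cent [ 0.5671 -0.0926]
 coaster [268.8 210.3] 866 fit [0.5527 0.0159] r 0.0409 cent [0.5521 0.0163]
 coaster [222.2 213.3] 906 fit [0.5423 0.1323] r 0.0417 cent [0.5423 0.1324]
scene [array([ 15, 116, 134], dtype=uint8), array([ 15, 116, 145], dtype=uint8), array([ 10, 106, 144], dtype=uint8)]
 coaster [338.2 212.8] 720 fit [0.5425 0.1277] r 0.0389 cent [0.5432 0.1277]
 coaster [291.1 213.2] 721 fit [0.5524 0.0137] r 0.0388 cent [0.5532 0.0138]
 coaster [247.  214.1] 652 fit [ 0.5634 -0.0921] r 0.0367 cent [ 0.5637 -0.0921]
 coaster [293.8 257.7] 858 fit [0.6721 0.0278] r 0.0388 cent [0.6729 0.0278]
top mid [268.6 210.4] [0.5517 0.0168]
top left [222.8 213.5] [0.5419 0.1308]
top right [311.1 205.7] [ 0.5654 -0.0891]
top back [263.9 163.5] [0.6716 0.031 ]
top ram [149.4 268.6] [0.4003 0.2977]
top shk [152.9 174.6] [0.63   0.3017]
top millball [405.9 183.4] [ 0.6097 -0.3086]

[... 441 characters left out ...]
0.5178 -0.3435]
top jar 213 enc 0.4117 -0.3122 0.0312 mean [ 0.411  -0.3121  0.0832]
top ram 155 enc 0.4015 0.3011 0.0306 mean [0.4008 0.301  0.047 ]
top shk 251 enc 0.631 0.3022 0.0211 mean [0.6284 0.2991 0.0546]
top mill 246 enc 0.6112 -0.3089 0.0221 mean [ 0.61   -0.3072  0.0808]
top lid 470 enc 0.5131 -0.3394 0.0517 mean [ 0.5147 -0.3415  0.012 ]
scene jar 254 enc 0.4124 -0.3161 0.0332 mean [ 0.4143 -0.3159  0.0806]
scene ram 164 enc 0.4013 0.2957 0.0313 mean [0.4023 0.2971 0.0456]
scene shk 315 enc 0.6327 0.2975 0.0211 mean [0.6378 0.2957 0.0512]
scene mill 265 enc 0.6133 -0.3123 0.0226 mean [ 0.6161 -0.3106  0.0797]
scene lid 363 enc 0.5161 -0.3452 0.0344 mean [ 0.5204 -0.3435  0.0114]
```

Call:
{"api": "send_rows", "payload": {"series": [{"offset": [55,-23,0],"delta_rot": [0,0,9],"jaw": 80},{"offset": [110,-47,0],"delta_rot": [0,0,18],"jaw": 80},{"offset": [165,-71,0],"delta_rot": [0,0,27.1],"jaw": 80},{"offset": [220,-94,0],"delta_rot": [0,0,27.1],"jaw": 80},{"offset": [275,-118,-20],"delta_rot": [0,0,27.1],"jaw": 80}], "force": 20}}

```text
time_s: 0.72
eef_pos: [0.4659, 0.3714, 0.2189]
ee_rot: [-90.2, -0.1, 96.0]
ft_force: [0.4, 0.8, -0.1]
gripper_width: 0.872
```

```bash
python3 - <<'E'
from h import *
for n in ("top","scene"):
  for name,(u,v),z in [('can',(310,150),.1),('can2',(243,240),.1)]: print(n,name,ray(n,u,v,z))
  C=np.load(n+'C.npy'); m=(C[...,2]>.075)&(C[...,0]>.6)&(C[...,0]<.78)&(abs(C[...,1])<.2)
  print(cv2.minEnclosingCircle(C[m][:,:2].astype(np.float32)),C[m].mean(0))
E
```

```text
top can [ 0.6841007  -0.08020309  0.1       ]
top can2 [0.46742169 0.07276214 0.1       ]
((0.6854407787322998, -0.08066985756158829), 0.04312153160572052) [ 0.68241149 -0.08031775  0.09770273]
scene can [0.42667396 0.04973902 0.1       ]
scene can2 [ 0.68630213 -0.0809974   0.1       ]
((0.6866913437843323, -0.0843176618218422), 0.042833033949136734) [ 0.69284009 -0.08309349  0.09584904]
```

Call:
{"api": "send_rows", "payload": {"series": [{"offset": [55,-24,-30],"delta_rot": [0,0,0],"jaw": 75},{"offset": [110,-48,-60],"delta_rot": [0,0,0],"jaw": 70},{"offset": [165.6,-71.4,-95],"delta_rot": [0,0,0],"jaw": 68},{"offset": [165.6,-71.4,-119],"delta_rot": [0,0,0],"jaw": 68},{"offset": [165.6,-71.4,-119],"delta_rot": [0,0,0],"jaw": 68}]}}

```text
time_s: 1.35
eef_pos: [0.628, 0.299, 0.0949]
ee_rot: [-89.6, 0.1, 95.9]
ft_force: [-0.6, 0.6, 0.2]
gripper_width: 0.741
```

```bash
python3 - <<'E'
from h import *
p,d=cam("scene"); s=robot.state(); print(s['eef_pos'],s['ee_rot'],s['joint_vel'])
save(p,'a1.png',(360,150,480,270),5)
p,d=cam("top");s=robot.state(); print(s['eef_pos'],s['ee_rot']); save((np.clip(p*1.8,0,255)).astype(np.uint8),'a2.png',(90,110,220,240),4.5)
E
```

```text
[0.62828782 0.30020247 0.09750168] [-8.97886198e+01  2.95768087e-02  9.59314040e+01] [ 1.37903301 -3.12149533 -1.31044433  0.23705362  0.2796102   0.12906714]
[0.6286995  0.30106187 0.09940422] [-8.99693584e+01 -1.58226478e-02  9.59831182e+01]
```

View pics/a1.png

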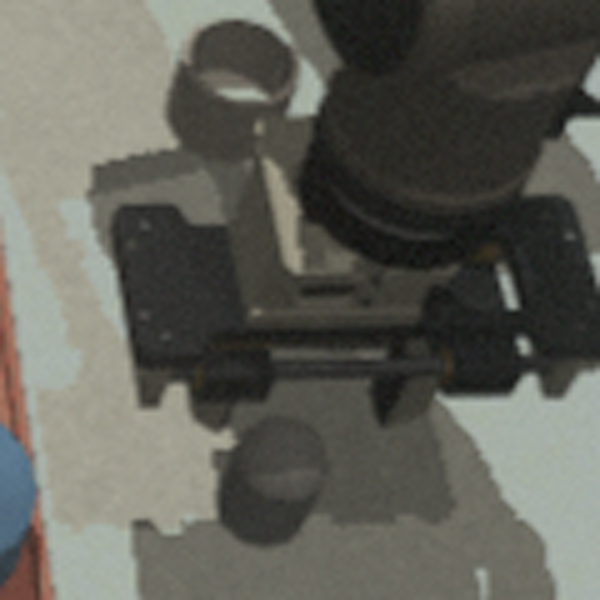

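View pics/a2.png

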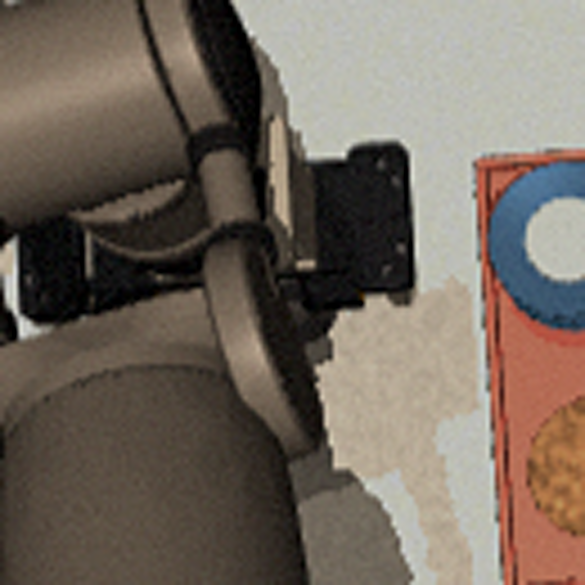

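```bash
python3 - <<'E'
from h import *
print(ray('scene',*cp((302,412),(360,150),5),.0885), robot.state()['eef_pos'])
print(ray('scene',*cp((275,455),(360,150),5),.05))
print(proj('scene',[[.6296,.3006,.0885],[.6296,.3346,.0885],[.6296,.2666,.0885]]))
E
```

```text
[0.63086205 0.29889785 0.0885    ] [0.6286995  0.30106187 0.09940422]
[0.63066179 0.2959028  0.05      ]
[[420.73744934 231.55294742]
 [436.46196474 232.57466691]
 [405.04555609 230.53334759]]
```

Call:
{"api": "send_rows", "payload": {"series": [{"offset": [1.9,-0.6,-30],"delta_rot": [0,0,0],"jaw": 68},{"offset": [1.9,-0.6,-60],"delta_rot": [0,0,0],"jaw": 68},{"offset": [1.9,-0.6,-73],"delta_rot": [0,0,0],"jaw": 68},{"offset": [1.9,-0.6,-73],"delta_rot": [0,0,0],"jaw": 68},{"offset": [1.9,-0.6,-73],"delta_rot": [0,0,0],"jaw": 30}]}}

```text
time_s: 2.08
eef_pos: [0.6319, 0.3007, 0.028]
ee_rot: [-90.2, -0.0, 96.0]
ft_force: [-0.1, -1.1, 0.6]
gripper_width: 0.673
```

Call:
{"api": "send_rows", "payload": {"series": [{"offset": [0,0,0],"delta_rot": [0,0,0],"jaw": 30},{"offset": [0,0,0],"delta_rot": [0,0,0],"jaw": 30},{"offset": [0,0,0],"delta_rot": [0,0,0],"jaw": 30},{"offset": [0,0,0],"delta_rot": [0,0,0],"jaw": 30}]}}

```text
time_s: 2.58
eef_pos: [0.6314, 0.3001, 0.0267]
ee_rot: [-90.1, -0.0, 96.0]
ft_force: [-2.2, -1.1, 4.8]
gripper_width: 0.451
```

Call:
{"api": "send_rows", "payload": {"series": [{"offset": [0,0,45],"delta_rot": [0,0,0],"jaw": 30},{"offset": [0,0,90],"delta_rot": [0,0,0],"jaw": 30},{"offset": [-8,-40,125],"delta_rot": [0,0,0],"jaw": 30},{"offset": [-17,-95,130],"delta_rot": [0,0,0],"jaw": 30},{"offset": [-27,-150,130],"delta_rot": [0,0,0],"jaw": 30}]}}

```text
time_s: 3.2
eef_pos: [0.6037, 0.1487, 0.1563]
ee_rot: [-90.0, 0.0, 96.0]
ft_force: [0.9, -0.5, -1.3]
gripper_width: 0.452
```

Call:
{"api": "send_rows", "payload": {"series": [{"offset": [-10,-55,0],"delta_rot": [0,0,0],"jaw": 30},{"offset": [-20,-110,0],"delta_rot": [0,0,0],"jaw": 30},{"offset": [-30,-165,0],"delta_rot": [0,0,0],"jaw": 30},{"offset": [-36,-210,0],"delta_rot": [0,0,0],"jaw": 30},{"offset": [-39.5,-240.8,0],"delta_rot": [0,0,0],"jaw": 30}]}}

```text
time_s: 3.82
eef_pos: [0.5638, -0.0929, 0.1555]
ee_rot: [-89.9, -0.0, 95.9]
ft_force: [0.3, -0.5, -0.5]
gripper_width: 0.45
```

Call:
{"api": "send_rows", "payload": {"series": [{"offset": [0,0,-40],"delta_rot": [0,0,0],"jaw": 30},{"offset": [0,0,-80],"delta_rot": [0,0,0],"jaw": 30},{"offset": [0,0,-110],"delta_rot": [0,0,0],"jaw": 30},{"offset": [0,0,-110],"delta_rot": [0,0,0],"jaw": 30},{"offset": [0,0,-110],"delta_rot": [0,0,0],"jaw": 30}]}}

```text
time_s: 4.45
eef_pos: [0.5652, -0.091, 0.0469]
ee_rot: [-90.1, 0.0, 96.0]
ft_force: [0.7, -0.5, -1.6]
gripper_width: 0.456
```

```bash
python3 - <<'E'
from h import *
p,d=cam("scene"); s=robot.state(); print(s['eef_pos'],s['ee_rot'],s['ft_force'],s['gripper_width'])
save(p,'b1.png',(200,150,330,270),5)
p,d=cam("top"); save((np.clip(p*1.8,0,255)).astype(np.uint8),'b2.png',(240,130,380,260),4.5)
E
```

```text
[ 0.56552726 -0.09102113  0.04737281] [-9.01267188e+01  4.87215720e-02  9.59753111e+01] [-0.44532311  1.48454588 -1.39551456] 0.4553259619967844
```

View pics/b1.png

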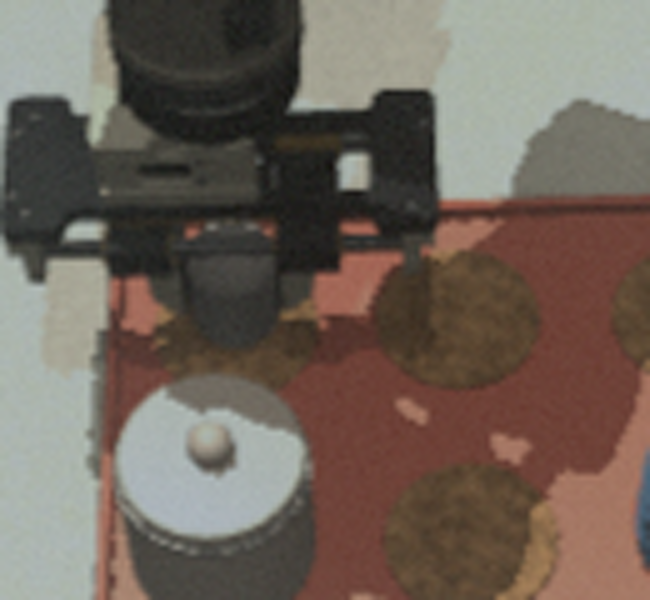

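View pics/b2.png

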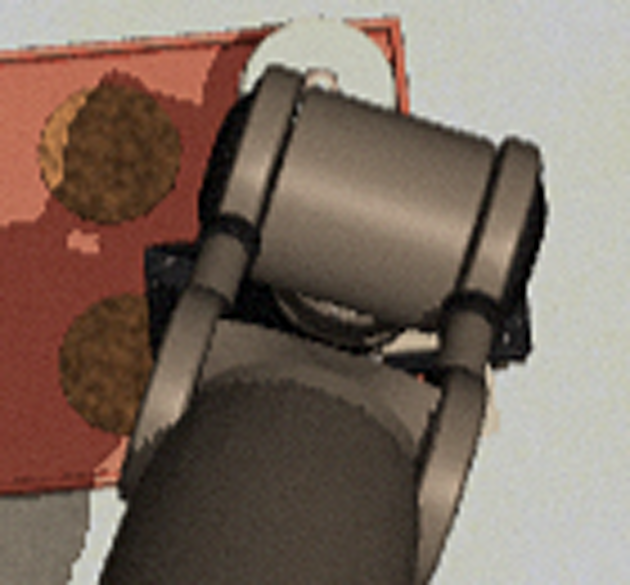

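Shaker is held upright above the right coaster. Lower and release.

Call:
{"api": "send_rows", "payload": {"series": [{"offset": [0,0,-5],"delta_rot": [0,0,0],"jaw": 30},{"offset": [0,0,-9.5],"delta_rot": [0,0,0],"jaw": 30},{"offset": [0,0,-9.5],"delta_rot": [0,0,0],"jaw": 30},{"offset": [0,0,-9.5],"delta_rot": [0,0,0],"jaw": 30}]}}

```text
time_s: 5.05
eef_pos: [0.5647, -0.0908, 0.0366]
ee_rot: [-90.0, 0.0, 96.0]
ft_force: [0.1, -0.3, 1.1]
gripper_width: 0.457
```

Call:
{"api": "send_rows", "payload": {"series": [{"offset": [0,0,0],"delta_rot": [0,0,0],"jaw": 46},{"offset": [0,0,0],"delta_rot": [0,0,0],"jaw": 56},{"offset": [0,0,0],"delta_rot": [0,0,0],"jaw": 64},{"offset": [0,0,30],"delta_rot": [0,0,0],"jaw": 68},{"offset": [0,0,80],"delta_rot": [0,0,0],"jaw": 68}]}}

```text
time_s: 5.68
eef_pos: [0.5634, -0.0905, 0.1157]
ee_rot: [-89.8, -0.1, 96.0]
ft_force: [0.2, -0.4, 0.5]
gripper_width: 0.74
```

Call:
{"api": "send_rows", "payload": {"series": [{"offset": [10,-55,13.5],"delta_rot": [0,0,0],"jaw": 68},{"offset": [22,-110,13.5],"delta_rot": [0,0,0],"jaw": 68},{"offset": [35,-165,13.5],"delta_rot": [0,0,0],"jaw": 68},{"offset": [46.8,-219.5,13.5],"delta_rot": [0,0,0],"jaw": 68},{"offset": [46.8,-219.5,13.5],"delta_rot": [0,0,0],"jaw": 68}]}}

```text
time_s: 6.3
eef_pos: [0.611, -0.3145, 0.1291]
ee_rot: [-90.0, 0.1, 95.7]
ft_force: [-0.4, 1.6, -0.0]
gripper_width: 0.74
```

```bash
python3 - <<'E'
from h import *
p,d=cam("scene"); s=robot.state(); print(s['eef_pos'],s['ee_rot'],s['ft_force'],s['gripper_width'])
a=p[150:270,200:330].copy();b=p[150:270,90:220]
save(np.hstack([a,b]),'c1.png',None,3)
p,d=cam("top"); save((np.clip(p*1.8,0,255)).astype(np.uint8),'c2.png',(240,130,380,260),4.5)
np.save('topC1.npy',cloud('top',d))
E
```

```text
[ 0.61084532 -0.3119488   0.12906533] [-8.99638933e+01 -4.16309016e-02  9.58097586e+01] [0.0270274  0.40038565 0.23109327] 0.7421797787085685
```

View pics/c1.png

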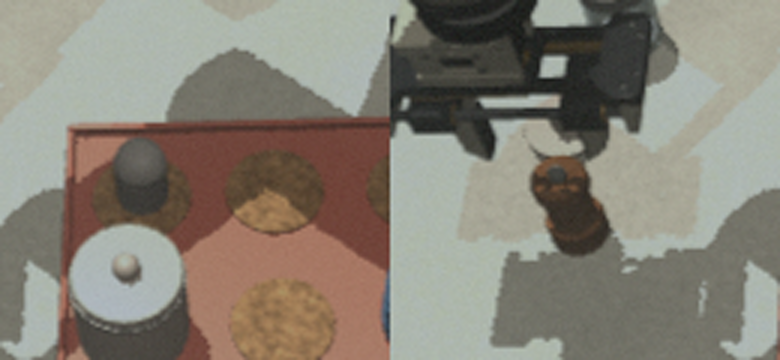

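View pics/c2.png

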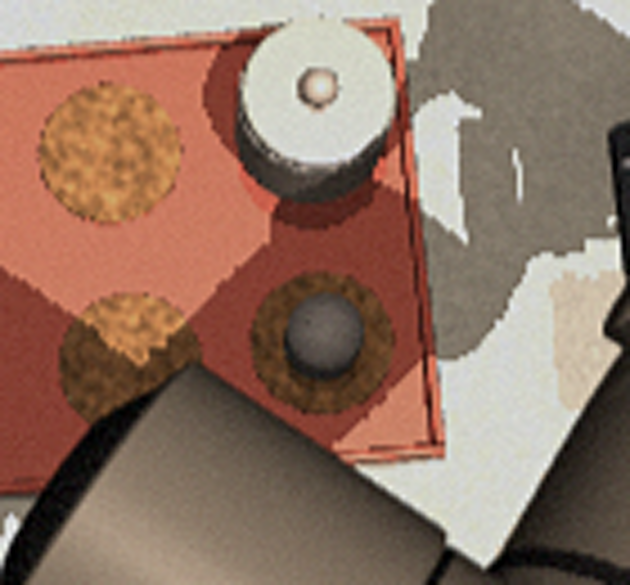

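Shaker stands near its coaster's centre: (324,336) against coaster (322,343) in the top crop, consistent with parallax. Next, down on the mill.

Call:
{"api": "send_rows", "payload": {"series": [{"offset": [0,0,-25],"delta_rot": [0,0,0],"jaw": 68},{"offset": [0,0,-50],"delta_rot": [0,0,0],"jaw": 68},{"offset": [0,0,-66],"delta_rot": [0,0,0],"jaw": 68},{"offset": [0,0,-66],"delta_rot": [0,0,0],"jaw": 68},{"offset": [0,0,-66],"delta_rot": [0,0,0],"jaw": 30}]}}

```text
time_s: 7.02
eef_pos: [0.612, -0.3102, 0.0651]
ee_rot: [-90.1, 0.1, 96.0]
ft_force: [-0.4, -0.4, 0.2]
gripper_width: 0.675
```

Call:
{"api": "send_rows", "payload": {"series": [{"offset": [0,0,0],"delta_rot": [0,0,0],"jaw": 30},{"offset": [0,0,0],"delta_rot": [0,0,0],"jaw": 30},{"offset": [0,0,0],"delta_rot": [0,0,0],"jaw": 30},{"offset": [0,0,0],"delta_rot": [0,0,0],"jaw": 30}]}}

```text
time_s: 7.52
eef_pos: [0.6118, -0.3107, 0.0648]
ee_rot: [-90.1, 0.1, 96.0]
ft_force: [-0.1, 0.7, 3.5]
gripper_width: 0.474
```

Call:
{"api": "send_rows", "payload": {"series": [{"offset": [0,0,45],"delta_rot": [0,0,0],"jaw": 30},{"offset": [-5,10,90],"delta_rot": [0,0,0],"jaw": 30},{"offset": [-15,50,120],"delta_rot": [0,0,0],"jaw": 30},{"offset": [-25,105,120],"delta_rot": [0,0,0],"jaw": 30},{"offset": [-35,160,120],"delta_rot": [0,0,0],"jaw": 30}]}}

```text
time_s: 8.15
eef_pos: [0.5755, -0.1487, 0.1837]
ee_rot: [-90.0, -0.0, 95.9]
ft_force: [0.2, 0.4, -1.6]
gripper_width: 0.475
```

Call:
{"api": "send_rows", "payload": {"series": [{"offset": [-8,58,0],"delta_rot": [0,0,0],"jaw": 30},{"offset": [-16,116,0],"delta_rot": [0,0,0],"jaw": 30},{"offset": [-24,174,0],"delta_rot": [0,0,0],"jaw": 30},{"offset": [-30,230,0],"delta_rot": [0,0,0],"jaw": 30},{"offset": [-34.1,280,0],"delta_rot": [0,0,0],"jaw": 30}]}}

```text
time_s: 8.78
eef_pos: [0.5413, 0.1317, 0.1835]
ee_rot: [-89.9, -0.0, 96.0]
ft_force: [1.1, -0.8, -1.2]
gripper_width: 0.476
```

Call:
{"api": "send_rows", "payload": {"series": [{"offset": [0,0,-40],"delta_rot": [0,0,0],"jaw": 30},{"offset": [0,0,-80],"delta_rot": [0,0,0],"jaw": 30},{"offset": [0,0,-103],"delta_rot": [0,0,0],"jaw": 30},{"offset": [0,0,-103],"delta_rot": [0,0,0],"jaw": 30},{"offset": [0,0,-103],"delta_rot": [0,0,0],"jaw": 30}]}}

```text
time_s: 9.4
eef_pos: [0.5428, 0.1297, 0.0817]
ee_rot: [-90.1, -0.0, 96.0]
ft_force: [0.1, 0.5, -2.0]
gripper_width: 0.476
```

```bash
python3 - <<'E'
from h import *
p,d=cam("scene"); s=robot.state(); print(s['eef_pos'],s['ee_rot'],s['ft_force'],s['gripper_width'])
save(p,'d1.png',(220,150,380,270),4)
E
```

```text
[0.54301047 0.1297471  0.08212911] [-9.01089785e+01 -5.15269041e-03  9.59669388e+01] [ 0.21043128 -0.43452112 -1.84179036] 0.4738878014535679
```

View pics/d1.png

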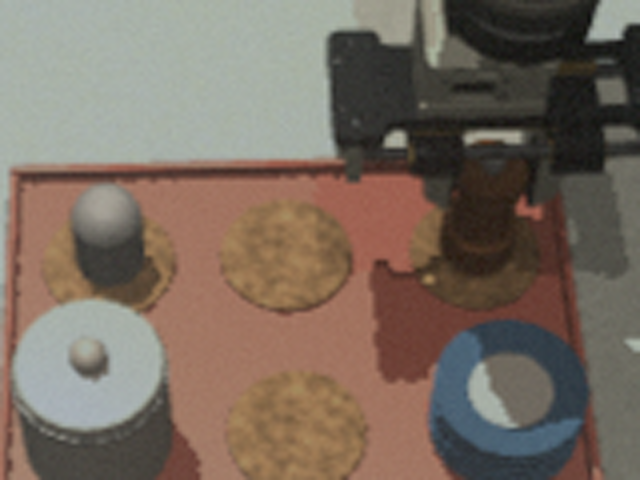

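Mill is upright and centred over the left coaster. Lower and release.

Call:
{"api": "send_rows", "payload": {"series": [{"offset": [0,0,-4],"delta_rot": [0,0,0],"jaw": 30},{"offset": [0,0,-6.5],"delta_rot": [0,0,0],"jaw": 30},{"offset": [0,0,-6.5],"delta_rot": [0,0,0],"jaw": 30},{"offset": [0,0,-6.5],"delta_rot": [0,0,0],"jaw": 30}]}}

```text
time_s: 9.95
eef_pos: [0.5425, 0.1297, 0.0748]
ee_rot: [-90.0, -0.0, 96.0]
ft_force: [-0.0, -0.6, 1.2]
gripper_width: 0.473
```

Call:
{"api": "send_rows", "payload": {"series": [{"offset": [0,0,0],"delta_rot": [0,0,0],"jaw": 48},{"offset": [0,0,0],"delta_rot": [0,0,0],"jaw": 58},{"offset": [0,0,0],"delta_rot": [0,0,0],"jaw": 68},{"offset": [0,0,25],"delta_rot": [0,0,0],"jaw": 72},{"offset": [0,0,75],"delta_rot": [0,0,0],"jaw": 78}]}}

```text
time_s: 10.58
eef_pos: [0.5409, 0.1296, 0.1484]
ee_rot: [-89.7, -0.0, 96.0]
ft_force: [0.6, -0.1, 0.2]
gripper_width: 0.829
```

Call:
{"api": "send_rows", "payload": {"series": [{"offset": [-35,42,10],"delta_rot": [0,0,-10],"jaw": 84},{"offset": [-70,84,10],"delta_rot": [0,0,-20],"jaw": 84},{"offset": [-105,126,0],"delta_rot": [0,0,-30],"jaw": 84},{"offset": [-141.4,168.3,0],"delta_rot": [0,0,-40],"jaw": 84},{"offset": [-141.4,168.3,0],"delta_rot": [0,0,-50],"jaw": 84}]}}

```text
time_s: 11.2
eef_pos: [0.3982, 0.3003, 0.1495]
ee_rot: [-90.0, 0.0, 45.9]
ft_force: [0.8, 0.1, 0.1]
gripper_width: 0.916
```

Call:
{"api": "send_rows", "payload": {"series": [{"offset": [0,0,-20],"delta_rot": [0,0,-10],"jaw": 84},{"offset": [0,0,-40],"delta_rot": [0,0,-20],"jaw": 84},{"offset": [0,0,-50],"delta_rot": [0,0,-30],"jaw": 84},{"offset": [0,0,-60],"delta_rot": [0,0,-40],"jaw": 84},{"offset": [0,0,-60],"delta_rot": [0,0,-40],"jaw": 84}]}}

```text
time_s: 11.82
eef_pos: [0.4005, 0.2978, 0.0889]
ee_rot: [-90.0, 0.1, 6.1]
ft_force: [0.4, 0.1, 0.4]
gripper_width: 0.911
```

```bash
python3 - <<'E'
from h import *
p,d=cam("scene"); s=robot.state(); print(s['eef_pos'],s['ee_rot'],s['ft_force'],s['gripper_width'])
a=p[100:240,340:500];b=p[170:310,210:370]
save(np.hstack([a,b]),'e1.png',None,2.5)
E
```

```text
[0.40078295 0.29798056 0.08943669] [-9.00114583e+01  2.27855915e-02  6.17899556e+00] [ 0.45399207 -0.35163901  0.46943159] 0.9162376271358251
```

View pics/e1.png

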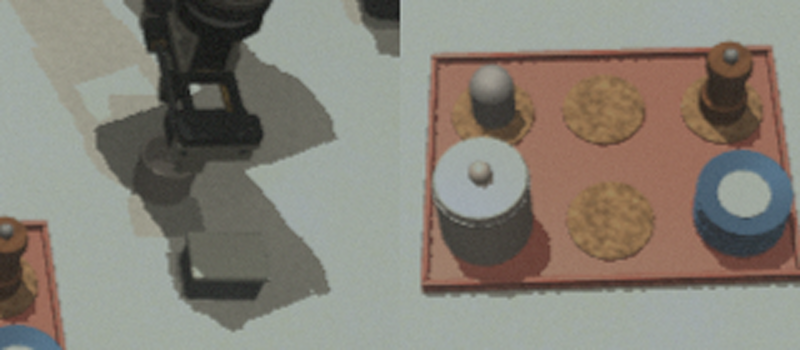

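Mill and shaker stand on their coasters; the gripper is over the ramekin, with its outer finger nearer the scene camera. Descend.

Call:
{"api": "send_rows", "payload": {"series": [{"offset": [0,0,-25],"delta_rot": [0,0,0],"jaw": 84},{"offset": [0,0,-50],"delta_rot": [0,0,0],"jaw": 84},{"offset": [0,0,-63.5],"delta_rot": [0,0,0],"jaw": 84},{"offset": [0,0,-63.5],"delta_rot": [0,0,0],"jaw": 84},{"offset": [0,0,-63.5],"delta_rot": [0,0,0],"jaw": 50}]}}

```text
time_s: 12.5
eef_pos: [0.4015, 0.2983, 0.0268]
ee_rot: [-90.0, -0.1, 6.0]
ft_force: [0.5, 0.2, -0.2]
gripper_width: 0.847
```

Call:
{"api": "send_rows", "payload": {"series": [{"offset": [0,0,0],"delta_rot": [0,0,0],"jaw": 50},{"offset": [0,0,0],"delta_rot": [0,0,0],"jaw": 50},{"offset": [0,0,0],"delta_rot": [0,0,0],"jaw": 50},{"offset": [0,0,0],"delta_rot": [0,0,0],"jaw": 50}]}}

```text
time_s: 13.0
eef_pos: [0.4013, 0.2982, 0.0266]
ee_rot: [-90.0, -0.1, 6.0]
ft_force: [-0.3, -0.9, 4.7]
gripper_width: 0.648
```

Call:
{"api": "send_rows", "payload": {"series": [{"offset": [0,0,45],"delta_rot": [0,0,0],"jaw": 50},{"offset": [0,0,95],"delta_rot": [0,0,0],"jaw": 50},{"offset": [15,-15,144],"delta_rot": [0,0,0],"jaw": 50},{"offset": [55,-55,144],"delta_rot": [0,0,0],"jaw": 50},{"offset": [95,-95,144],"delta_rot": [0,0,0],"jaw": 50}]}}

```text
time_s: 13.62
eef_pos: [0.4967, 0.2023, 0.1706]
ee_rot: [-90.0, -0.1, 6.1]
ft_force: [1.1, 0.6, -1.6]
gripper_width: 0.649
```

Call:
{"api": "send_rows", "payload": {"series": [{"offset": [40,-40,0],"delta_rot": [0,0,0],"jaw": 50},{"offset": [80,-80,0],"delta_rot": [0,0,0],"jaw": 50},{"offset": [120,-120,0],"delta_rot": [0,0,0],"jaw": 50},{"offset": [152,-150,0],"delta_rot": [0,0,0],"jaw": 50},{"offset": [176.2,-173.7,0],"delta_rot": [0,0,0],"jaw": 50}]}}

```text
time_s: 14.25
eef_pos: [0.6728, 0.0276, 0.1689]
ee_rot: [-90.0, 0.1, 5.9]
ft_force: [0.6, 1.1, -2.2]
gripper_width: 0.648
```

Call:
{"api": "send_rows", "payload": {"series": [{"offset": [0,0,-40],"delta_rot": [0,0,0],"jaw": 50},{"offset": [0,0,-80],"delta_rot": [0,0,0],"jaw": 50},{"offset": [0,0,-115],"delta_rot": [0,0,0],"jaw": 50},{"offset": [0,0,-125],"delta_rot": [0,0,0],"jaw": 50},{"offset": [0,0,-125],"delta_rot": [0,0,0],"jaw": 50}]}}

```text
time_s: 14.88
eef_pos: [0.672, 0.0293, 0.0448]
ee_rot: [-90.0, 0.0, 6.0]
ft_force: [-0.6, 0.4, -1.4]
gripper_width: 0.648
```

```bash
python3 - <<'E'
from h import *
p,d=cam("scene"); s=robot.state(); print(s['eef_pos'],s['ee_rot'],s['ft_force'],s['gripper_width'])
save(p,'f1.png',(210,160,370,290),4)
E
```

```text
[0.67273169 0.02931757 0.04598591] [-9.00140239e+01 -8.30575566e-02  5.97495006e+00] [ 0.86199641 -0.9520454  -0.39087562] 0.6475273259019215
```

View pics/f1.png

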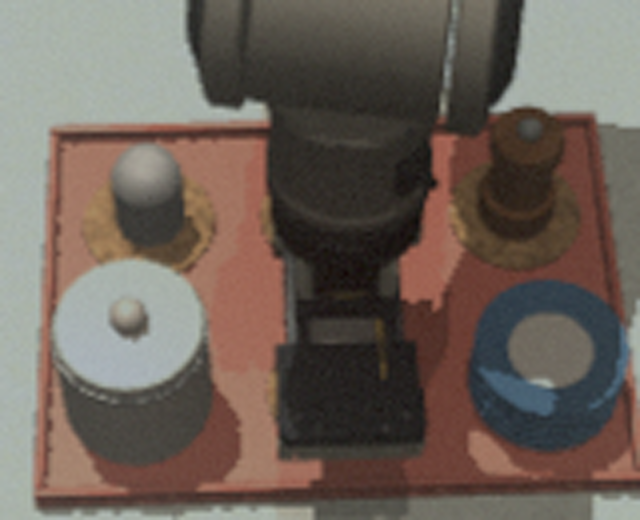

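The gripper hides the ramekin, but there is clearance to the canister and saucers. Lower and release.

Call:
{"api": "send_rows", "payload": {"series": [{"offset": [0,0,-5],"delta_rot": [0,0,0],"jaw": 50},{"offset": [0,0,-8.5],"delta_rot": [0,0,0],"jaw": 50},{"offset": [0,0,-8.5],"delta_rot": [0,0,0],"jaw": 50},{"offset": [0,0,-8.5],"delta_rot": [0,0,0],"jaw": 50}]}}

```text
time_s: 15.42
eef_pos: [0.6721, 0.0293, 0.0367]
ee_rot: [-90.0, -0.0, 6.0]
ft_force: [-0.0, -0.2, -1.8]
gripper_width: 0.649
```

Call:
{"api": "send_rows", "payload": {"series": [{"offset": [0,0,0],"delta_rot": [0,0,0],"jaw": 64},{"offset": [0,0,0],"delta_rot": [0,0,0],"jaw": 74},{"offset": [0,0,0],"delta_rot": [0,0,0],"jaw": 82},{"offset": [0,0,25],"delta_rot": [0,0,0],"jaw": 84},{"offset": [0,0,80],"delta_rot": [0,0,0],"jaw": 84}]}}

```text
time_s: 16.05
eef_pos: [0.6704, 0.0293, 0.1145]
ee_rot: [-89.9, 0.4, 6.0]
ft_force: [0.8, -1.2, 1.0]
gripper_width: 0.917
```

Call:
{"api": "send_rows", "payload": {"series": [{"offset": [0,0,40],"delta_rot": [0,0,0],"jaw": 86},{"offset": [-30,-40,53.5],"delta_rot": [0,0,0],"jaw": 86},{"offset": [-64,-85,53.5],"delta_rot": [0,0,0],"jaw": 86},{"offset": [-98,-130,53.5],"delta_rot": [0,0,0],"jaw": 86},{"offset": [-132,-175,53.5],"delta_rot": [0,0,0],"jaw": 86}]}}

```text
time_s: 16.68
eef_pos: [0.539, -0.1469, 0.1703]
ee_rot: [-90.0, -0.0, 6.0]
ft_force: [0.5, -0.6, 0.7]
gripper_width: 0.933
```

Call:
{"api": "send_rows", "payload": {"series": [{"offset": [-32,-42,0],"delta_rot": [0,0,0],"jaw": 86},{"offset": [-64,-84,0],"delta_rot": [0,0,0],"jaw": 86},{"offset": [-96,-126,-20],"delta_rot": [0,0,0],"jaw": 86},{"offset": [-128,-168.3,-50],"delta_rot": [0,0,0],"jaw": 86},{"offset": [-128,-168.3,-50],"delta_rot": [0,0,0],"jaw": 86}]}}

```text
time_s: 17.3
eef_pos: [0.4092, -0.3157, 0.1182]
ee_rot: [-89.8, 0.2, 5.7]
ft_force: [0.5, 0.7, 1.0]
gripper_width: 0.937
```

```bash
python3 - <<'E'
from h import *
p,d=cam("scene"); s=robot.state(); print(s['eef_pos'],s['ee_rot'],s['ft_force'],s['gripper_width'])
a=p[100:240,90:250];b=p[170:310,210:370]
save(np.hstack([a,b]),'g1.png',None,2.5); np.save('g1p.npy',p)
p,d=cam("top"); save((np.clip(p*1.8,0,255)).astype(np.uint8),'g2.png',(185,120,345,250),4.5); np.save('g2p.npy',p); np.save('g2C.npy',cloud('top',d))
E
```

```text
[ 0.41087526 -0.31477611  0.11934768] [-8.99128309e+01  5.18136539e-02  5.76588630e+00] [0.06879564 0.7365287  0.02913454] 0.9339523235852294
```

View pics/g1.png

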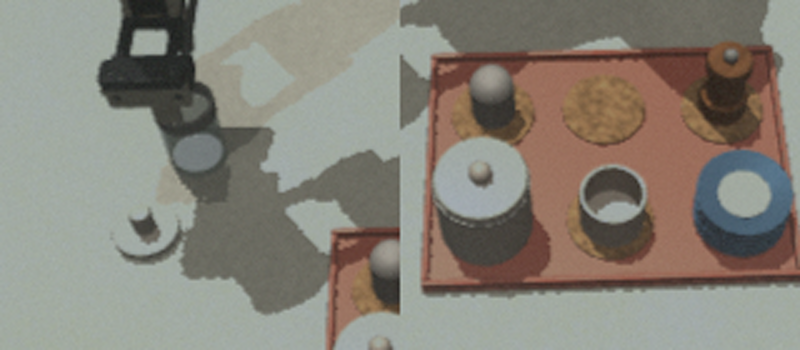

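View pics/g2.png

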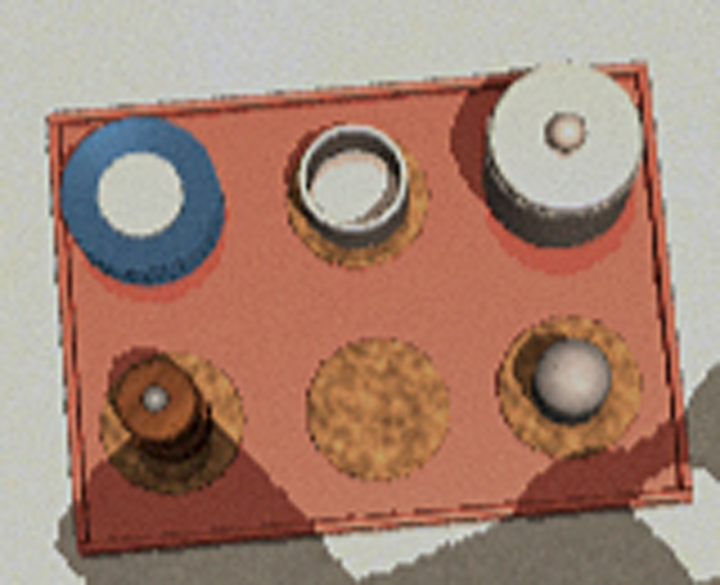

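Everything placed stands upright near its coaster centre. Check the offsets by pixel: ramekin rim (354,180), mill ball (154,399), shaker (572,380).

```bash
python3 - <<'E'
from h import *
o=(185,120)
for k,c,z in [('ram',(354,180),.058),('mill',(154,399),.099),('shk',(572,381),.056),('mid',(378,408),.01)]:
    print(k,ray('top',*cp(c,o,4.5),z)[:2].round(4))
C=np.load('g2C.npy')
for k,c,h0,h1 in [('ram',(.672,.03),.048,.068),('mill',(.543,.13),.08,.098),('shk',(.565,-.09),.04,.08)]:
    m=(np.hypot(C[...,0]-c[0],C[...,1]-c[1])<.045)&(C[...,2]>h0)&(C[...,2]<h1)
    print(k,cv2.minEnclosingCircle(C[m][:,:2].astype(np.float32)))
# scene: coords in right half of g1: offset (210,170) s2.5
for k,c,z in [('ram',(614,195),.058),('mill',(731,56),.099),('shk',(492,88),.056),('mid',(603,109),.01)]:
    print('scene',k,ray('scene',*cp((c[0]-400,c[1]),(210,170),2.5),z)[:2].round(4))
E
```

```text
ram [0.6695 0.0313]
mill [0.5408 0.1311]
shk [ 0.5612 -0.088 ]
mid [0.552  0.0168]
ram ((0.6715762615203857, 0.03192128241062164), 0.030381057411432266)
mill ((0.5421602725982666, 0.1309598982334137), 0.02206425368785858)
shk ((0.5644397139549255, -0.08821161091327667), 0.021156784147024155)
scene ram [0.6733 0.0302]
scene mill [0.5447 0.1279]
scene shk [ 0.5677 -0.0902]
scene mid [0.5533 0.0134]
```

All are within about 2 mm of their coaster centres. Now the jar.

Call:
{"api": "send_rows", "payload": {"series": [{"offset": [0,0,-20],"delta_rot": [0,0,0],"jaw": 86},{"offset": [0,0,-45],"delta_rot": [0,0,0],"jaw": 86},{"offset": [0,0,-70],"delta_rot": [0,0,0],"jaw": 86},{"offset": [0,0,-80],"delta_rot": [0,0,0],"jaw": 86},{"offset": [0,0,-80],"delta_rot": [0,0,0],"jaw": 86}]}}

```text
time_s: 18.02
eef_pos: [0.4128, -0.3134, 0.0402]
ee_rot: [-90.0, -0.0, 6.0]
ft_force: [-0.6, -0.3, 0.6]
gripper_width: 0.938
```

Call:
{"api": "send_rows", "payload": {"series": [{"offset": [0,0,0],"delta_rot": [0,0,0],"jaw": 50},{"offset": [0,0,0],"delta_rot": [0,0,0],"jaw": 50},{"offset": [0,0,0],"delta_rot": [0,0,0],"jaw": 50},{"offset": [0,0,0],"delta_rot": [0,0,0],"jaw": 50},{"offset": [0,0,0],"delta_rot": [0,0,0],"jaw": 50}]}}

```text
time_s: 18.65
eef_pos: [0.4121, -0.3143, 0.0405]
ee_rot: [-90.0, -0.0, 6.0]
ft_force: [-2.4, -0.2, 5.6]
gripper_width: 0.663
```

Jaws read 61 mm: the pads are catching the 62 mm collar's lower edge. I'll regrip on the collar itself.

Call:
{"api": "send_rows", "payload": {"series": [{"offset": [0,0,0],"delta_rot": [0,0,0],"jaw": 66},{"offset": [0,0,0],"delta_rot": [0,0,0],"jaw": 76},{"offset": [0,0,10],"delta_rot": [0,0,0],"jaw": 80},{"offset": [0,0,26],"delta_rot": [0,0,0],"jaw": 80},{"offset": [0,0,26],"delta_rot": [0,0,0],"jaw": 80}]}}

```text
time_s: 19.27
eef_pos: [0.4128, -0.3146, 0.0673]
ee_rot: [-90.1, -0.1, 6.0]
ft_force: [0.5, 0.5, -0.7]
gripper_width: 0.867
```

Call:
{"api": "send_rows", "payload": {"series": [{"offset": [0,0,0],"delta_rot": [0,0,0],"jaw": 50},{"offset": [0,0,0],"delta_rot": [0,0,0],"jaw": 50},{"offset": [0,0,0],"delta_rot": [0,0,0],"jaw": 50},{"offset": [0,0,0],"delta_rot": [0,0,0],"jaw": 50},{"offset": [0,0,0],"delta_rot": [0,0,0],"jaw": 50}]}}

```text
time_s: 19.9
eef_pos: [0.4119, -0.3138, 0.0656]
ee_rot: [-90.0, 0.0, 6.0]
ft_force: [0.1, 1.1, -2.9]
gripper_width: 0.673
```

Call:
{"api": "send_rows", "payload": {"series": [{"offset": [0,0,40],"delta_rot": [0,0,0],"jaw": 50},{"offset": [0,0,85],"delta_rot": [0,0,0],"jaw": 50},{"offset": [8,20,120],"delta_rot": [0,0,0],"jaw": 50},{"offset": [30,70,120],"delta_rot": [0,0,0],"jaw": 50},{"offset": [52,122,120],"delta_rot": [0,0,0],"jaw": 50}]}}

```text
time_s: 20.52
eef_pos: [0.4645, -0.1911, 0.1863]
ee_rot: [-90.0, -0.1, 5.9]
ft_force: [0.3, 0.4, -2.3]
gripper_width: 0.663
```

Call:
{"api": "send_rows", "payload": {"series": [{"offset": [22,52,0],"delta_rot": [0,0,0],"jaw": 50},{"offset": [44,104,0],"delta_rot": [0,0,0],"jaw": 50},{"offset": [66,156,0],"delta_rot": [0,0,0],"jaw": 50},{"offset": [80,190,0],"delta_rot": [0,0,0],"jaw": 50},{"offset": [88,207,0],"delta_rot": [0,0,0],"jaw": 50}]}}

```text
time_s: 21.15
eef_pos: [0.5523, 0.0168, 0.1856]
ee_rot: [-90.0, 0.0, 6.1]
ft_force: [0.5, 0.2, -3.6]
gripper_width: 0.67
```

Call:
{"api": "send_rows", "payload": {"series": [{"offset": [0,0,-40],"delta_rot": [0,0,0],"jaw": 50},{"offset": [0,0,-75],"delta_rot": [0,0,0],"jaw": 50},{"offset": [0,0,-103],"delta_rot": [0,0,0],"jaw": 50},{"offset": [0,0,-103],"delta_rot": [0,0,0],"jaw": 50},{"offset": [0,0,-103],"delta_rot": [0,0,0],"jaw": 50}]}}

```text
time_s: 21.78
eef_pos: [0.5528, 0.0145, 0.084]
ee_rot: [-90.0, -0.1, 5.9]
ft_force: [0.9, 0.2, -1.4]
gripper_width: 0.668
```

```bash
python3 - <<'E'
from h import *
p,d=cam("scene"); s=robot.state(); print(s['eef_pos'],s['ee_rot'],s['ft_force'],s['gripper_width'])
save(p,'i1.png',(210,160,370,290),4)
E
```

```text
[0.553031   0.01453714 0.08436679] [-90.03534243  -0.14241292   5.94496596] [ 0.28383153 -0.17506927 -2.55688935] 0.6634772220494402
```

View pics/i1.png

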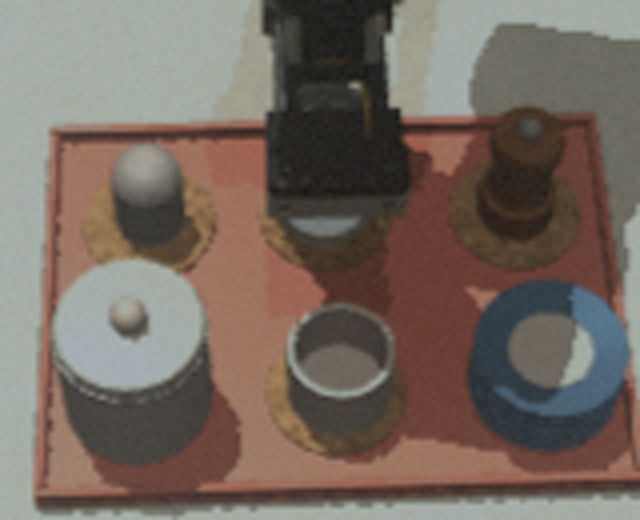

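Jar base at (327,225) sits over the middle coaster at (325,228). Lower and release.

Call:
{"api": "send_rows", "payload": {"series": [{"offset": [0,0,-4],"delta_rot": [0,0,0],"jaw": 50},{"offset": [0,0,-6.5],"delta_rot": [0,0,0],"jaw": 50},{"offset": [0,0,-6.8],"delta_rot": [0,0,0],"jaw": 50},{"offset": [0,0,-6.8],"delta_rot": [0,0,0],"jaw": 50}]}}

```text
time_s: 22.32
eef_pos: [0.5521, 0.015, 0.0762]
ee_rot: [-90.0, -0.0, 6.0]
ft_force: [0.1, -0.6, -2.5]
gripper_width: 0.664
```

Call:
{"api": "send_rows", "payload": {"series": [{"offset": [0,0,0],"delta_rot": [0,0,0],"jaw": 66},{"offset": [0,0,0],"delta_rot": [0,0,0],"jaw": 76},{"offset": [0,0,0],"delta_rot": [0,0,0],"jaw": 84},{"offset": [0,0,25],"delta_rot": [0,0,0],"jaw": 84},{"offset": [0,0,80],"delta_rot": [0,0,0],"jaw": 84}]}}

```text
time_s: 22.95
eef_pos: [0.5506, 0.0151, 0.155]
ee_rot: [-89.9, 0.3, 6.0]
ft_force: [0.8, -0.3, 0.2]
gripper_width: 0.915
```

Call:
{"api": "send_rows", "payload": {"series": [{"offset": [-5,-50,5],"delta_rot": [0,0,0],"jaw": 60},{"offset": [-10,-105,5],"delta_rot": [0,0,0],"jaw": 60},{"offset": [-16,-160,5],"delta_rot": [0,0,0],"jaw": 60},{"offset": [-22,-215,0],"delta_rot": [0,0,0],"jaw": 60},{"offset": [-28,-270,-20],"delta_rot": [0,0,0],"jaw": 60}]}}

```text
time_s: 23.58
eef_pos: [0.5246, -0.2573, 0.1373]
ee_rot: [-90.1, -0.2, 6.0]
ft_force: [0.7, -0.6, -0.6]
gripper_width: 0.654
```

Call:
{"api": "send_rows", "payload": {"series": [{"offset": [-4,-45,-15],"delta_rot": [0,0,0],"jaw": 55},{"offset": [-8,-75,-35],"delta_rot": [0,0,0],"jaw": 50},{"offset": [-8,-87.5,-56],"delta_rot": [0,0,0],"jaw": 50},{"offset": [-8,-87.5,-56],"delta_rot": [0,0,0],"jaw": 50},{"offset": [-8,-87.5,-56],"delta_rot": [0,0,0],"jaw": 50}]}}

```text
time_s: 24.2
eef_pos: [0.5167, -0.3413, 0.0807]
ee_rot: [-90.0, -0.0, 6.0]
ft_force: [0.3, 0.6, 0.3]
gripper_width: 0.546
```

```bash
python3 - <<'E'
from h import *
p,d=cam("scene"); s=robot.state(); print(s['eef_pos'],s['ee_rot'],s['ft_force'],s['gripper_width'])
a=p[120:260,90:250];b=p[170:310,210:370]
save(np.hstack([a,b]),'j1.png',None,2.5)
p,d=cam("top"); save((np.clip(p*1.8,0,255)).astype(np.uint8),'j2.png',(185,120,345,250),4.5); C=cloud('top',d)
m=(np.hypot(C[...,0]-.5525,C[...,1]-.015)<.045)&(C[...,2]>.075)
print(cv2.minEnclosingCircle(C[m][:,:2].astype(np.float32)),m.sum())
E
```

```text
[ 0.51688341 -0.34143822  0.08104445] [-9.00321959e+01 -5.39439482e-02  6.05283040e+00] [-0.39507199  0.37178298  0.45384832] 0.5483782028150768
((0.5522927045822144, 0.015858415514230728), 0.03141792118549347) 215
```

View pics/j1.png

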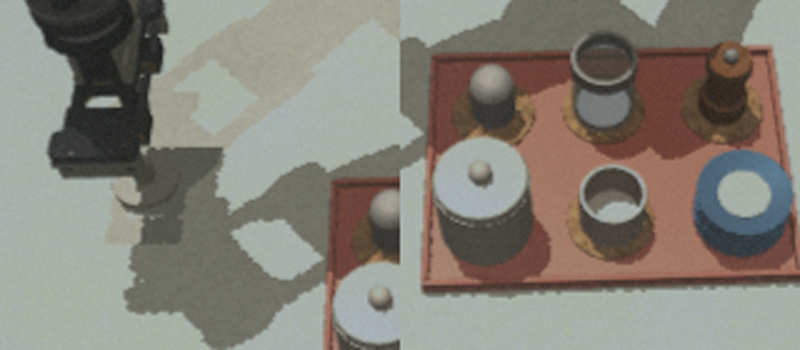

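View pics/j2.png

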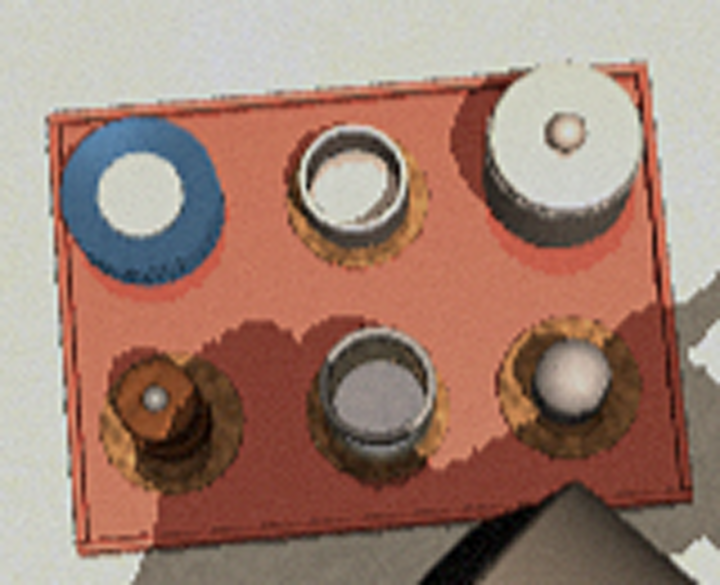

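Jar stands upright on the middle coaster (0.5523, 0.0159 by the top depth). For the lid, squeeze in two perpendicular directions so it is centred both ways.

Call:
{"api": "send_rows", "payload": {"series": [{"offset": [0,0,-25],"delta_rot": [0,0,0],"jaw": 50},{"offset": [0,0,-45],"delta_rot": [0,0,0],"jaw": 50},{"offset": [0,0,-53.7],"delta_rot": [0,0,0],"jaw": 50},{"offset": [0,0,-53.7],"delta_rot": [0,0,0],"jaw": 50},{"offset": [0,0,-53.7],"delta_rot": [0,0,0],"jaw": 35}], "force": 12}}

```text
time_s: 24.92
eef_pos: [0.5167, -0.3427, 0.0276]
ee_rot: [-90.1, -0.1, 6.0]
ft_force: [0.3, 0.2, -0.9]
gripper_width: 0.479
```

Call:
{"api": "send_rows", "payload": {"series": [{"offset": [0,0,0],"delta_rot": [0,0,0],"jaw": 20},{"offset": [0,0,0],"delta_rot": [0,0,0],"jaw": 15},{"offset": [0,0,0],"delta_rot": [0,0,0],"jaw": 15},{"offset": [0,0,0],"delta_rot": [0,0,0],"jaw": 15},{"offset": [0,0,0],"delta_rot": [0,0,0],"jaw": 15}]}}

```text
time_s: 25.55
eef_pos: [0.5163, -0.3426, 0.0269]
ee_rot: [-90.0, -0.0, 6.0]
ft_force: [-0.0, 0.8, 5.1]
gripper_width: 0.233
```

Call:
{"api": "send_rows", "payload": {"series": [{"offset": [0,0,0],"delta_rot": [0,0,0],"jaw": 30},{"offset": [0,0,0],"delta_rot": [0,0,0],"jaw": 40},{"offset": [0,0,5],"delta_rot": [0,0,0],"jaw": 50},{"offset": [0,0,5],"delta_rot": [0,0,10],"jaw": 50},{"offset": [0,0,5],"delta_rot": [0,0,20],"jaw": 50}]}}

```text
time_s: 26.18
eef_pos: [0.5162, -0.3426, 0.0318]
ee_rot: [-90.0, -0.0, 26.3]
ft_force: [-0.4, 0.4, -0.6]
gripper_width: 0.543
```

Call:
{"api": "send_rows", "payload": {"series": [{"offset": [0,0,0],"delta_rot": [0,0,10],"jaw": 50},{"offset": [0,0,0],"delta_rot": [0,0,20],"jaw": 50},{"offset": [0,0,0],"delta_rot": [0,0,30],"jaw": 50},{"offset": [0,0,0],"delta_rot": [0,0,40],"jaw": 50},{"offset": [0,0,0],"delta_rot": [0,0,50],"jaw": 50}]}}

```text
time_s: 26.8
eef_pos: [0.5161, -0.3425, 0.0317]
ee_rot: [-90.0, -0.0, 76.3]
ft_force: [-0.0, 1.0, -0.9]
gripper_width: 0.545
```

Call:
{"api": "send_rows", "payload": {"series": [{"offset": [0,0,0],"delta_rot": [0,0,10],"jaw": 50},{"offset": [0,0,0],"delta_rot": [0,0,20],"jaw": 50},{"offset": [0,0,-5],"delta_rot": [0,0,20],"jaw": 50},{"offset": [0,0,-5],"delta_rot": [0,0,20],"jaw": 40},{"offset": [0,0,-5],"delta_rot": [0,0,20],"jaw": 25}]}}

```text
time_s: 27.42
eef_pos: [0.516, -0.3424, 0.0264]
ee_rot: [-90.0, -0.0, 95.9]
ft_force: [-0.8, 0.3, 0.3]
gripper_width: 0.377
```

Call:
{"api": "send_rows", "payload": {"series": [{"offset": [0,0,0],"delta_rot": [0,0,0],"jaw": 15},{"offset": [0,0,0],"delta_rot": [0,0,0],"jaw": 15},{"offset": [0,0,0],"delta_rot": [0,0,0],"jaw": 15},{"offset": [0,0,0],"delta_rot": [0,0,0],"jaw": 15},{"offset": [0,0,0],"delta_rot": [0,0,0],"jaw": 15}], "force": 20}}

```text
time_s: 28.05
eef_pos: [0.5161, -0.3426, 0.0266]
ee_rot: [-90.0, 0.0, 96.0]
ft_force: [0.1, -0.6, -1.2]
gripper_width: 0.231
```

Call:
{"api": "send_rows", "payload": {"series": [{"offset": [0,0,45],"delta_rot": [0,0,0],"jaw": 15},{"offset": [0,0,95],"delta_rot": [0,0,0],"jaw": 15},{"offset": [2,20,125],"delta_rot": [0,0,0],"jaw": 15},{"offset": [7,70,125],"delta_rot": [0,0,0],"jaw": 15},{"offset": [12,120,125],"delta_rot": [0,0,0],"jaw": 15}]}}

```text
time_s: 28.68
eef_pos: [0.5279, -0.2213, 0.1517]
ee_rot: [-90.0, -0.0, 95.9]
ft_force: [0.3, 0.2, -0.8]
gripper_width: 0.23
```

Call:
{"api": "send_rows", "payload": {"series": [{"offset": [6,55,0],"delta_rot": [0,0,0],"jaw": 15},{"offset": [11,110,0],"delta_rot": [0,0,0],"jaw": 15},{"offset": [17,165,0],"delta_rot": [0,0,0],"jaw": 15},{"offset": [22,212,0],"delta_rot": [0,0,0],"jaw": 15},{"offset": [24,237.3,0],"delta_rot": [0,0,0],"jaw": 15}]}}

```text
time_s: 29.3
eef_pos: [0.5517, 0.0174, 0.1514]
ee_rot: [-90.0, -0.0, 96.1]
ft_force: [0.4, -0.2, -1.3]
gripper_width: 0.236
```

Call:
{"api": "send_rows", "payload": {"series": [{"offset": [0,0,-10],"delta_rot": [0,0,0],"jaw": 15},{"offset": [0,0,-20],"delta_rot": [0,0,0],"jaw": 15},{"offset": [0,0,-20],"delta_rot": [0,0,0],"jaw": 15},{"offset": [0,0,-20],"delta_rot": [0,0,0],"jaw": 15}]}}

```text
time_s: 29.8
eef_pos: [0.5521, 0.0139, 0.1314]
ee_rot: [-90.0, -0.0, 95.9]
ft_force: [-0.1, -0.7, -1.1]
gripper_width: 0.231
```

```bash
python3 - <<'E'
from h import *
p,d=cam("scene"); s=robot.state(); print(s['eef_pos'],s['ee_rot'],s['ft_force'],s['gripper_width'])
save(p,'k1.png',(230,130,350,250),5)
p,d=cam("top"); save((np.clip(p*1.8,0,255)).astype(np.uint8),'k2.png',(210,140,330,260),4.5)
E
```

```text
[0.55225197 0.01400623 0.13160755] [-9.00147503e+01 -7.96750022e-05  9.58990831e+01] [-0.00871727  0.18987557 -1.04835735] 0.2309103781392671
```

View pics/k1.png

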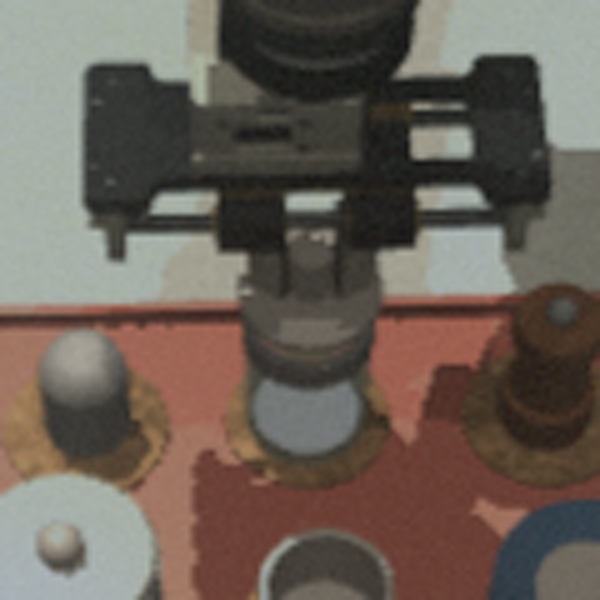

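```bash
python3 - <<'E'
from h import *
for z in (.01,.078,.095,.114):
    q=proj('scene',[[.5525,.0148,z]])[0]; print(z,(q+.5-[230,130])*5-.5)
p=cv2.imread('pics/k1.png')[220:480,200:420]; cv2.imwrite('pics/k3.png',cv2.resize(p,None,fx=2.6,fy=2.2,interpolation=cv2.INTER_CUBIC))
E
```

```text
0.01 [309.56113624 417.22465224]
0.078 [312.07734387 337.14572288]
0.095 [312.7464042  315.85271254]
0.114 [313.51461075 291.40434953]
```

View pics/k3.png

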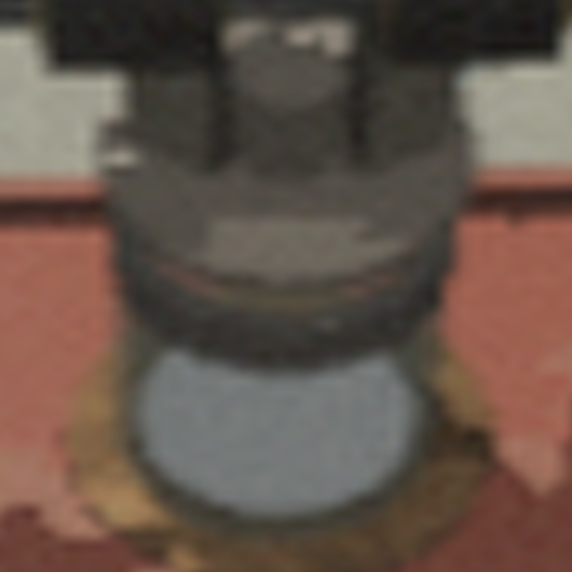

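Lid and jar axes agree: disc centre about 310 and collar about 308 in the crop, as perspective predicts. Lower it.

Call:
{"api": "send_rows", "payload": {"series": [{"offset": [0,0,-4],"delta_rot": [0,0,0],"jaw": 15},{"offset": [0,0,-8],"delta_rot": [0,0,0],"jaw": 15},{"offset": [0,0,-12],"delta_rot": [0,0,0],"jaw": 15},{"offset": [0,0,-15],"delta_rot": [0,0,0],"jaw": 15},{"offset": [0,0,-15.5],"delta_rot": [0,0,0],"jaw": 15}]}}

```text
time_s: 30.52
eef_pos: [0.5519, 0.0149, 0.1156]
ee_rot: [-90.0, -0.0, 96.0]
ft_force: [-0.3, 0.9, -1.4]
gripper_width: 0.234
```

Call:
{"api": "send_rows", "payload": {"series": [{"offset": [0,0,-0.5],"delta_rot": [0,0,0],"jaw": 15},{"offset": [0,0,-0.5],"delta_rot": [0,0,0],"jaw": 15},{"offset": [0,0,-0.5],"delta_rot": [0,0,0],"jaw": 15}]}}

```text
time_s: 30.9
eef_pos: [0.5522, 0.0148, 0.1156]
ee_rot: [-90.0, -0.0, 96.0]
ft_force: [0.2, 0.3, -1.2]
gripper_width: 0.235
```

```bash
python3 - <<'E'
from h import *
p,d=cam("scene"); s=robot.state(); print(s['eef_pos'],s['ee_rot'],s['ft_force'],s['gripper_width'])
save(p,'l1.png',(265,165,315,225),10)
E
```

```text
[0.55217841 0.01479456 0.11558843] [-9.00167410e+01 -2.07533423e-03  9.59684123e+01] [-0.01444945  0.11681532 -0.72534373] 0.23323314905044878
```

View pics/l1.png

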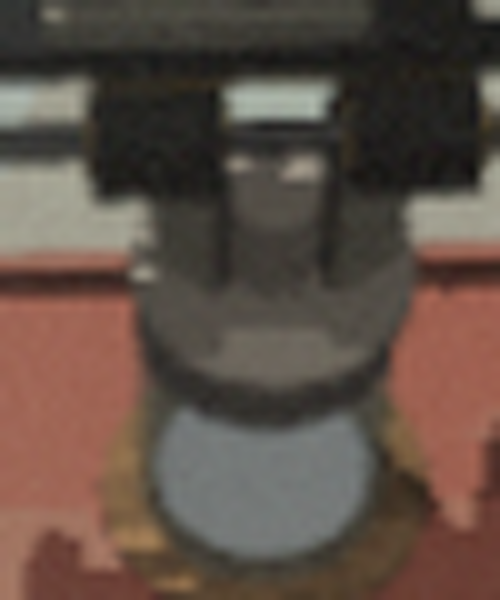

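The gap is closed, so the plug is in. Take it half a millimetre further, then release.

Call:
{"api": "send_rows", "payload": {"series": [{"offset": [0,0,-0.6],"delta_rot": [0,0,0],"jaw": 15},{"offset": [0,0,-0.6],"delta_rot": [0,0,0],"jaw": 15},{"offset": [0,0,-0.6],"delta_rot": [0,0,0],"jaw": 26},{"offset": [0,0,-0.6],"delta_rot": [0,0,0],"jaw": 36},{"offset": [0,0,-0.6],"delta_rot": [0,0,0],"jaw": 44}]}}

```text
time_s: 31.58
eef_pos: [0.552, 0.0148, 0.1147]
ee_rot: [-90.0, -0.0, 96.0]
ft_force: [0.3, -0.0, 0.4]
gripper_width: 0.445
```

Call:
{"api": "send_rows", "payload": {"series": [{"offset": [0,0,0],"delta_rot": [0,0,0],"jaw": 50},{"offset": [0,0,15],"delta_rot": [0,0,0],"jaw": 50},{"offset": [0,0,45],"delta_rot": [0,0,0],"jaw": 50},{"offset": [0,0,90],"delta_rot": [0,0,0],"jaw": 50},{"offset": [-30,-30,120],"delta_rot": [0,0,0],"jaw": 50}]}}

```text
time_s: 32.2
eef_pos: [0.5235, -0.0146, 0.2379]
ee_rot: [-90.3, 0.0, 96.1]
ft_force: [-0.5, -1.0, 0.5]
gripper_width: 0.544
```

Call:
{"api": "send_rows", "payload": {"series": [{"offset": [-30,-50,0],"delta_rot": [0,0,0],"jaw": 50},{"offset": [-60,-105,0],"delta_rot": [0,0,0],"jaw": 50},{"offset": [-80,-160,0],"delta_rot": [0,0,0],"jaw": 50},{"offset": [-90,-215,0],"delta_rot": [0,0,0],"jaw": 50},{"offset": [-90,-250,0],"delta_rot": [0,0,0],"jaw": 50}]}}

```text
time_s: 32.83
eef_pos: [0.4313, -0.2677, 0.2363]
ee_rot: [-90.1, 0.1, 95.8]
ft_force: [0.9, 0.0, -1.0]
gripper_width: 0.543
```

```bash
python3 - <<'E'
from h import *
p,d=cam("scene"); s=robot.state(); print(s['eef_pos'],s['ee_rot'],s['ft_force'],s['gripper_width'])
save(p,'m1.png',(210,160,370,290),4)
p,d=cam("top"); save((np.clip(p*1.8,0,255)).astype(np.uint8),'m2.png',(185,120,345,250),4.5); C=cloud('top',d)
for k,c,h0,h1 in [('ram',(.672,.03),.048,.068),('mill',(.543,.13),.08,.098),('shk',(.565,-.09),.04,.08),('lid',(.5525,.015),.092,.107),('knob',(.5525,.015),.118,.15)]:
    m=(np.hypot(C[...,0]-c[0],C[...,1]-c[1])<.045)&(C[...,2]>h0)&(C[...,2]<h1)
    print(k,cv2.minEnclosingCircle(C[m][:,:2].astype(np.float32)),m.sum(),np.median(C[m][:,2]))
E
```

```text
[ 0.43165283 -0.27107612  0.23608426] [-90.07245216   0.23388747  95.77537354] [-0.18477668 -2.92292084 -0.70519603] 0.546054493796532
ram ((0.6717890501022339, 0.0319015271961689), 0.030466824769973755) 151 0.057564978964194324
mill ((0.5425221920013428, 0.1307421624660492), 0.022313464432954788) 250 0.09176160629529384
shk ((0.5640453100204468, -0.08822403848171234), 0.020979009568691254) 244 0.0667329267446376
lid ((0.5517532825469971, 0.017016462981700897), 0.03298620879650116) 530 0.10159384874541533
knob ((0.5517188310623169, 0.017696760594844818), 0.011193116195499897) 74 0.12918370478386199
```

View pics/m1.png

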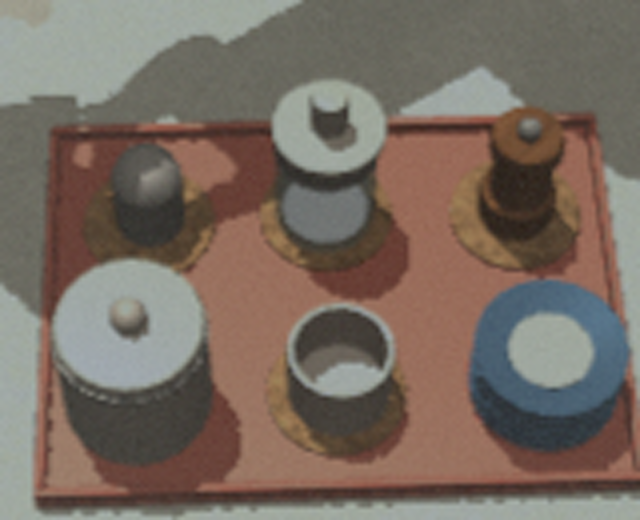

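View pics/m2.png

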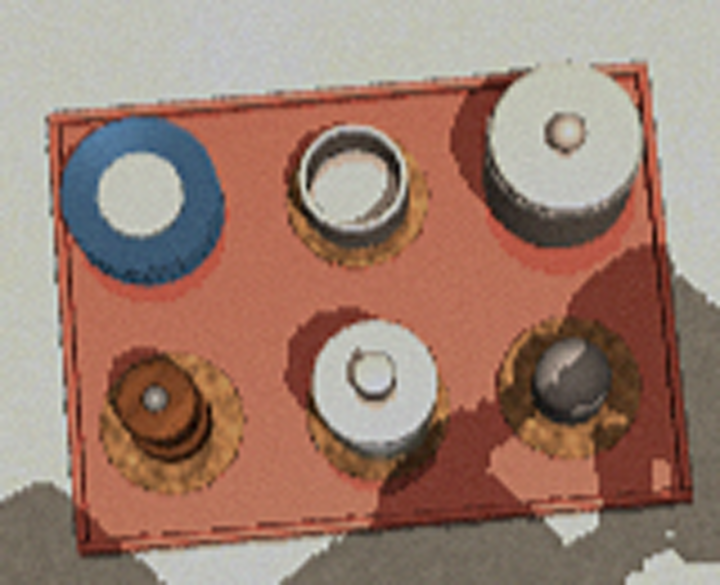

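The lid is level and seated (disc top 0.1016 m and knob 0.129 m, against 0.101 and 0.129 expected). All pieces are centred.

Call:
{"api": "send_rows", "payload": {"series": [{"offset": [0,0,0],"delta_rot": [0,0,0],"jaw": 50},{"offset": [0,0,0],"delta_rot": [0,0,0],"jaw": 50},{"offset": [0,0,0],"delta_rot": [0,0,0],"jaw": 50}]}}

```text
time_s: 33.3
eef_pos: [0.4323, -0.2642, 0.2351]
ee_rot: [-90.0, -0.0, 96.1]
ft_force: [-0.1, 0.1, -0.7]
gripper_width: 0.543
```

```bash
python3 -c "
from plant import robot
print(robot.finish_job())"
```

```text
the job is handed in; nothing more can be done
None
```

The breakfast display is set out and handed in at 33.3 s of the 109 s allowed. The jar, with its lid seated, is on the middle front coaster, and the ramekin is on the coaster behind it. The steel shaker is on the right front coaster (canister's side), and the wooden mill is on the left (saucers' side).

**Order:** I placed the shaker, mill and ramekin first, then the jar, then the lid. That kept the gripper clear of taller pieces. I read the task as fixing only that the lid follows the jar.

**Last checks:**
- Everything stands upright and released, with the arm clear of the tray.
- In the top camera, every piece is within about 2 mm of its coaster's centre.
- The lid is level, with its disc top at 101.6 mm and knob top at 129 mm. The heights expected from the given sizes are 101 and 129 mm.

**Disagreements:**
- The two cameras differed by about 2–3 mm in absolute position, so I worked with their average.
- The jar's first grip read 61 mm between the jaws. I took it that the pads were catching the 62 mm steel collar and regripped it there, though later readings suggest this may have been sensor noise.

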